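Blow off and hold the clear resin test block in the light meter

ROBOT

A 6-joint arm with a two-finger parallel gripper is mounted at the origin on the work surface. World frame = base frame: x ahead of the robot, y to its left, z up, the work surface at z = 0. Lengths are in m, angles in rad, forces in N, time in s.
With the tool pointing down it reaches from about 0.35 to 0.775 m from the base axis. Payload 5.5 kg.
Tool frame: the origin (TCP) lies at the very end of the fingers, on their centre line; the grasp point (between the pads) lies 19 mm behind it (env.grip_point_offset is the distance from the TCP to the grasp point, in m); z points along the fingers, y is the line along which they close (so a half turn about z gives the same grasp; the last joint's range is limited). The gripper opens to 85 mm and grips with 20 to 120 N. Pads are 22 mm wide; open, the fingers measure 114 mm over their backs; the gripper's body (76 mm by 85 mm) begins 54 mm behind the grasp point. The pads swing forward as they close: fully open they stand 13 mm farther back than shut.
Start: joints at [1.124, 0.313, 0.046, 1.304, 0, 1.431], TCP at [0.174, 0.548, 0.231] pointing down, gripper open.
Joint ranges: [-2.76, 2.76], [-0.86, 1.69], [-1.03, 1.26], [-2.2, 2.34], [-1.47, 1.5], [-3.14, 3.14]. Speed limits (rad/s): [2.57, 2.57, 3.14, 3.14, 3.14, 3.14].

INTERFACE

Orientations are given as a unit quaternion [w, x, y, z].
In Python, from workcell import sensors, imaging, workorder, env gives the robot as it stands.
- The arm moves only by the shell command python3 -m handwheel 'ROWS' [FORCE]. ROWS is JSON, a list of rows, each a list of 5 numbers: the shift along the tool's x, y, z in mm, then the turn about the tool's z in rad, then the opening, from 0 (shut) to 1 (fully open). A call has 1 to 8 rows; each row is the pose to reach, as a shift and turn from the pose commanded when the call began, along the tool's axes at that moment; what a row does not reach only later rows make up. A row lasts 1/10 s, in which the tool goes at most 50 mm and 8.59 degrees, less where a joint would pass 70% of its speed; a pose out of reach is approached as far as the arm can. A call with a gripper value outside its range is refused whole. The fingers move at their own pace and stop on an object; FORCE is the grip in N (left out, the last holds). Time passes only in rows, so rows that repeat a pose let the fingers close. It gives the time, the measured TCP pose, the force, the opening and the grip force at its end, in the units of the state.
- sensors.get_state(): the state, without advancing time (a new reading comes with each control period).
- imaging.read_camera(name): name is "scene" or "side" or "wrist"; returns a dict with "color" (480x640x3 uint8, blue, green, red), "z_map" (480x640 float32, m along the optical axis (not along the pixel's ray), 0 where there is no reading), "fx", "fy", "cx", "cy" (pixels), "xyz" and "rotation" of the camera in the world. Camera axes: x right, y down, z forward; pixel columns grow to the right and rows downward; lengths in m; the calibration is good to about 2 mm. A picture is of the moment at which its call begins.
- workorder.hand_in(): hands the job in; it is judged then, once.
The state is a dict: "clock": time; "joint_pos": joint angles; "qvel": joint speeds; "tau": joint torques, N m; "tcp_pos": TCP position; "orientation": TCP orientation; "wrist_force": force on the tool from outside, world axes, zero at the start; "ft_torque": the same for the moment, N m; "finger_gap": finger opening in m; "grip_force": force on a finger pad.
Only numpy, scipy, OpenCV 4.12 (cv2) and the standard library are available. Lean on these libraries where they do the work, as an engineer would, in place of code of your own. Each camera call takes 0.05 s, during which the arm holds its last target. There are 200 camera calls.

TASK

The freshly sanded clear resin test block stands in the wooden nest of the blow-off stand: give it a burst of air while it stands there, by pressing the red cap of the strapped duster can all the way down and letting it spring back up. Then take the block by its two frosted faces only, never putting a finger on the clear faces, and hold it upright in the gap of the light meter so that the beam goes squarely through the clear faces in the lower half of the block, midway between the two barrels, touching neither the meter with the block nor with the gripper. Finish while still holding the block there, steady in the beam, and leave everything else on the bench where it is.

Things in the scene. Friction and masses are not known exactly. Their poses are not given: they have to be found in the camera images.
- resin_block: Clear cast resin test block, upright, 16 (x) x 24 (y) x 80 (z) mm, about 35 g. Origin: centre of its underside. The two faces across y (12 mm either side) are frosted white and are to be gripped, best in the upper half; the two across x (8 mm either side) are clear and not to be touched by the fingers. It starts standing in the nest pocket, its axes parallel to the stand's within about 2 degrees.
- resin_block_face_a: One clear polished face of the test block, a 20 mm wide, 76 mm tall, 2 mm thick window fixed on the block's -x side (its edges lie 2 mm inside the frosted faces). Origin: its centre, 7 mm from the block's middle and 40 mm above the block's underside.
- resin_block_face_b: The other clear polished face, the same on the block's +x side.
- test_spot (a point): Point inside the test block on its axis, 22 mm above its underside: the spot of the lower half through which the beam should go.
- blowoff_stand: Fixed blow-off stand: plywood base 250 (x) x 100 (y) x 12 mm. Origin: centre of its underside on the bench; x points from the can to the nest. At x = -60 mm a blue and white air-duster can, 52 mm in diameter, top at 139 mm, strapped to a post behind it; at x = +60 mm a wooden block 60 x 60 mm, top at 62 mm, with the nest on it.
- nest (a point): Centre of the floor of the nest pocket, 62 mm above the bench. The pocket is 19 mm (stand x) by 27 mm (stand y) inside, its rim 10 mm high and 10 mm wide; the block's underside rests here.
- duster_cap (a joint): Travel of the duster's red cap in metres: 0 up, 0.006 fully down. Sprung: it starts to move at 2 N and takes 8 N fully down, and comes back up by itself.
- cap_top (a point): Centre of the cap's flat top, about 162 mm above the bench when up; the cap is 22 mm in diameter and goes straight down. A thin red straw runs from the cap, 8 mm below its top, along the stand's x and downwards, ending 32 mm short of the block's middle at 36 mm below the cap's top.
- meter: Fixed light transmission meter. Origin: centre of its underside on the bench. Base 150 (x) x 230 (y) x 24 mm, with a sloping display console (x = -72 to -20 mm, up to 50 mm above the bench). Two white posts 60 mm (x) wide, tops 89 mm above the bench, stand at y = -110 to -55 mm and y = +55 to +110 mm; from each a black barrel 32 mm in diameter points at the other, and the beam runs along y from one to the other.
- beam_mid (a point): Middle of the light beam, 62 mm above the bench and midway between the barrel ends, which are 56 mm apart (28 mm to either side along the meter's y). The beam, 10 mm wide, is parallel to the meter's y axis; the gap is open above and along the meter's x. The base's top lies 38 mm below this point.
- amber_block: Amber resin block of the same size as the clear one, a reference from an old batch, standing in a small wooden holder at the back of the bench. Origin: centre of its underside. To be left alone.
- pale_paddle: Pale plywood paddle blank, 395 x 200 x 14 mm, lying on the left; origin under the middle of its face. To be left alone.
- dark_paddle: Grey paddle blank of the same size, lying on the right. To be left alone.
- sanding_block: Cork sanding block 100 x 55 x 32 mm lying on the grey paddle; origin at the centre of its underside. To be left alone.
- glue_bottle: White glue bottle with a pointed spout, 52 mm in diameter, 165 mm tall; origin at the centre of its underside. To be left alone.
- glue_bottle_2: Yellow glue bottle of the same size. To be left alone.
- mixing_cup: White mixing cup, 68 mm in diameter at the rim, 75 mm tall, standing nearest the robot; origin at the centre of its underside. To be left alone.
Things that resemble listed ones, but are neither listed nor needed, are in the scene too. Of the things that look like the resin_block, the smaller one is meant.

How it is judged:
By the outcome, as a careful person would: the job done as asked, in the order asked, and still so for the second after the job is handed in, while the arm keeps its last pose, push and grip.
It also fails if it takes over 48 s, if anything falls off the work surface, if the arm or the gripper's body presses on something with over 40 N, if the wrist force passes 120 N, or if a joint passes its speed limit or range.

## Working session

There is one attempt and no reset: what is moved stays moved. The work goes in short steps, Python scripts to look and compute and a shell command to move; the robot and the scene stay as the last step left them, time stands still between calls to the robot, and variables do not carry over. Pictures are saved under pics/ and viewed, at most 10 in all, crops included, and the job is handed in when it is done.

```bash
mkdir -p pics; ls
python3 - <<'E'
from workcell import sensors, imaging, env
import cv2,numpy as np,pickle
d={}
for n in("scene","side","wrist"):
    d[n]=imaging.read_camera(n); c=d[n]; print(n,c["fx"],c["fy"],c["cx"],c["cy"],np.round(c["xyz"],4),np.round(c["rotation"],3).tolist())
pickle.dump(d,open("v0.pkl","wb"))
cv2.imwrite("pics/scene0.png",d["scene"]["color"]);cv2.imwrite("pics/side0.png",d["side"]["color"])
print(sensors.get_state(),env.grip_point_offset)
E
```

```text
pics
scene 498.01129139595145 498.01129139595145 316.0328988221156 230.40157270677076 [1.1753 0.5183 1.1433] [-0.126, 0.369, 0.874, -0.291]
side 621.7108595348855 621.7108595348855 313.85613816739567 241.32087301085795 [0.0461 1.5297 1.2534] [0.071, -0.161, 0.873, -0.455]
wrist 401.8582249772221 401.8582249772221 321.0706892182669 248.21196134139035 [0.107  0.5683 0.3725] [0.114, 0.799, 0.585, 0.083]
{'clock': 0.15, 'joint_pos': array([1.12441142e+00, 3.13877428e-01, 4.52638602e-02, 1.30357248e+00,
       2.19547310e-05, 1.43117601e+00]), 'qvel': array([-0.00057614, -0.00243293,  0.00278927,  0.00011816,  0.00038051,
       -0.00084053]), 'tau': array([ 1.86702462e-03, -4.81066275e+01,  2.98814857e+01,  1.38845877e-02,
       -1.20420268e-04, -1.14251026e-05]), 'tcp_pos': array([0.17349405, 0.547826  , 0.2305953 ]), 'orientation': array([-2.11205134e-04,  1.52781559e-01,  9.88259739e-01, -6.62076734e-04]), 'wrist_force': array([-0.00489066,  0.91397395, -0.54038889]), 'ft_torque': array([-0.01618466,  0.05940719, -0.00106351]), 'grip_force': 0.0, 'finger_gap': 0.08563605524258062} 0.0187
```

View pics/scene0.png

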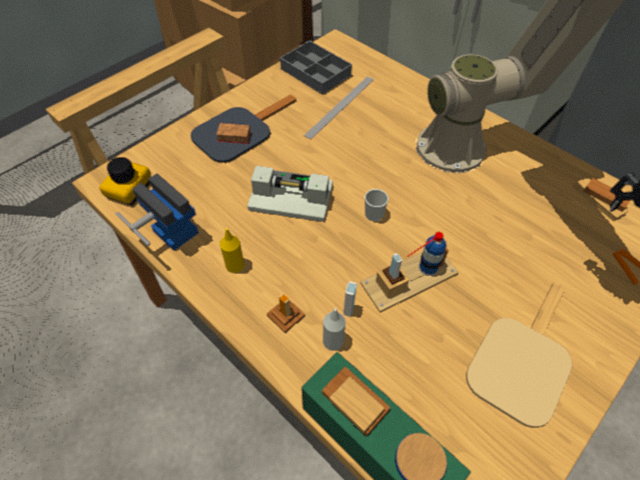

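View pics/side0.png

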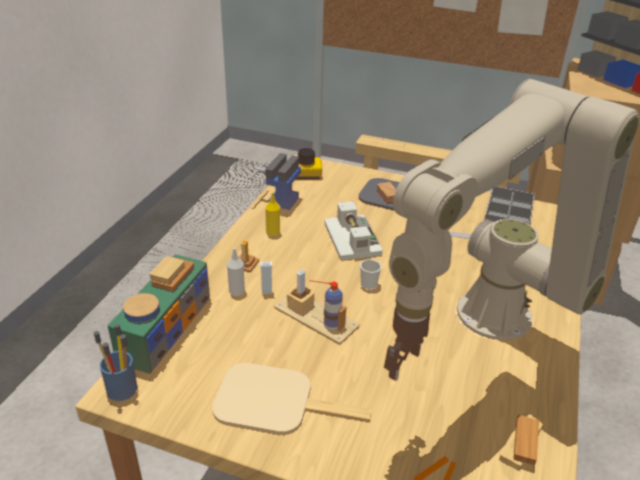

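Scene view: two clear, white-sided blocks are candidates. One is at (396,265), standing in the nest. The other is at (350,298), taller and standing freely on the bench. The nested, smaller one fits; the amber block is at (285,305). The can's red cap is at (438,237) and the meter at (291,190). The side view shows the same things: nested block (301,283), tall one (266,278), cap (334,286), meter (352,235). Next I'll confirm with a crop and measure.

```bash
cat > h.py <<'E'
import numpy as np,cv2
from scipy.spatial.transform import Rotation as R
def rot(c): q=np.array(c["rotation"]); return R.from_quat(q[[1,2,3,0]]).as_matrix()
def cloud(c):
    v,u=np.mgrid[:480,:640]; z=c["z_map"]
    p=np.stack([(u-c["cx"])/c["fx"]*z,(v-c["cy"])/c["fy"]*z,z],-1)
    return p@rot(c).T+np.array(c["xyz"])
def ray(c,u,v):
    d=rot(c)@np.array([(u-c["cx"])/c["fx"],(v-c["cy"])/c["fy"],1]); return np.array(c["xyz"]),d/np.linalg.norm(d)
def plane(c,u,v,h):
    o,d=ray(c,u,v); return o+d*(h-o[2])/d[2]
def tri(c1,p1,c2,p2):
    o1,d1=ray(c1,*p1);o2,d2=ray(c2,*p2)
    s=np.linalg.lstsq(np.stack([d1,-d2],1),o2-o1,rcond=None)[0]
    a,b=o1+s[0]*d1,o2+s[1]*d2; return (a+b)/2,np.linalg.norm(a-b)
E
python3 - <<'E'
import pickle; from h import *
d=pickle.load(open("v0.pkl","rb"))
box={"scene":(325,200,480,320),"side":(240,240,400,350)}
rs={}
tiles=[]
for n,(a,b,e,f) in box.items():
    c=d[n]; tiles.append(cv2.resize(c["color"][b:f,a:e],(620,480 if n=="scene" else 426),interpolation=cv2.INTER_CUBIC))
    P=cloud(c); hsv=cv2.cvtColor(c["color"],cv2.COLOR_BGR2HSV); h,s,v=cv2.split(hsv)
    win=np.zeros((480,640),bool); win[b:f,a:e]=1
    red=win&((h<4)|(h>176))&(s>190)&(v>120)
    k,l,st,ce=cv2.connectedComponentsWithStats(red.astype(np.uint8))
    for i in range(1,k):
        if st[i,4]>3: print(n,"red",st[i],ce[i].round(1),np.median(P[l==i],0).round(3),P[l==i][:,2].max().round(4))
    top=win&(P[...,2]>.16-.006)&(P[...,2]<.172); print("top",top.sum(),[np.round(x,1) for x in np.argwhere(top).mean(0)[::-1]])
cv2.imwrite("pics/crop1.png",tiles[0])
c=d["scene"];P=cloud(c)
# stand base points z~12 mm
for n,(a,b,e,f) in box.items():
    P=cloud(d[n]); w=P[b:f,a:e].reshape(-1,3)
    m=(abs(w[:,2]-.012)<.004); print(n,m.sum(), cv2.minAreaRect((w[m][:,:2]*1000).astype(np.float32)))
# meter
for n,(a,b,e,f) in {"scene":(240,155,345,230),"side":(318,195,390,265)}.items():
    P=cloud(d[n]); w=P[b:f,a:e].reshape(-1,3)
    for z0,t in((.089,.004),(.024,.005)):
        m=abs(w[:,2]-z0)<t; print(n,"meter",z0,m.sum(),cv2.minAreaRect((w[m][:,:2]*1000).astype(np.float32)))
E
```

```text
scene red [433 233   9   7  40] [437.6 235.9] [0.445 0.232 0.162] 0.1664
top 91 [np.float64(414.7), np.float64(253.2)]
top 41 [np.float64(333.4), np.float64(284.2)]
scene 1628 ((439.84375, 165.70977783203125), (368.95574951171875, 449.9747009277344), 45.14109802246094)
side 1122 ((574.251953125, 29.451629638671875), (457.91143798828125, 493.0274658203125), 77.65113830566406)
scene meter 0.089 539 ((518.3424682617188, -215.4159698486328), (63.01337432861328, 219.91357421875), 33.549991607666016)
scene meter 0.024 1495 ((520.8267211914062, -213.78604125976562), (151.14468383789062, 231.71212768554688), 34.25736999511719)
side meter 0.089 218 ((516.2843627929688, -211.55203247070312), (59.27708435058594, 225.00582885742188), 33.227909088134766)
side meter 0.024 666 ((529.38623046875, -292.9231262207031), (216.97450256347656, 425.6276550292969), 9.52788257598877)
```

View pics/crop1.png

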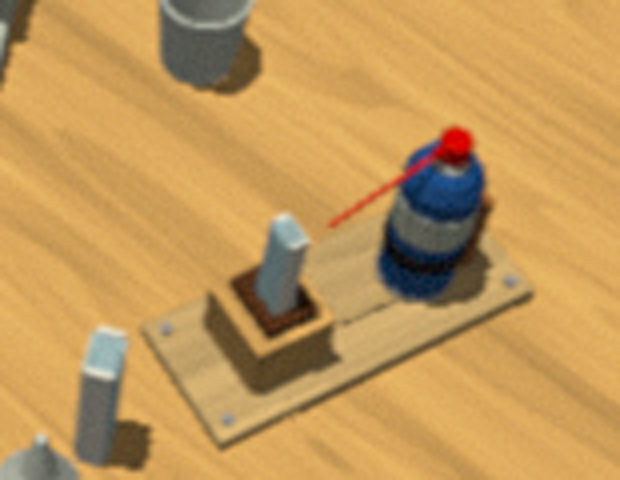

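The crop (scene region, 4x) shows the smaller block in the nest pocket at crop (283,265), narrower and with clear faces towards the can. The taller one is free-standing at (100,395). The nested one is the target. Now for the finer geometry.

Run:
```python
import pickle; from h import *
d=pickle.load(open("v0.pkl","rb"))
def comp(n,box,z0,t,name):
    a,b,e,f=box;P=cloud(d[n]);m=np.zeros((480,640),np.uint8);m[b:f,a:e]=(abs(P[b:f,a:e,2]-z0)<t)
    m=cv2.morphologyEx(m,cv2.MORPH_OPEN,np.ones((2,2)))
    k,l,st,ce=cv2.connectedComponentsWithStats(m)
    for i in np.argsort(-st[1:,4])[:3]+1:
        if st[i,4]<8: continue
        q=P[l==i]; r=cv2.minAreaRect((q[:,:2]*1000).astype(np.float32)); print(name,n,st[i,4],ce[i].round(1),"z",q[:,2].mean().round(4),"mean",(q[:,:2].mean(0)*1000).round(1),[np.round(x,1).tolist() for x in r])
S=(325,200,480,320);T=(240,240,400,350)
comp("scene",S,.012,.004,"base");comp("side",T,.012,.004,"base")
comp("scene",(380,240,415,300),.072,.004,"rim");comp("side",(280,260,320,320),.072,.004,"rim")
comp("scene",(380,240,415,300),.142,.005,"btop");comp("side",(280,260,320,320),.142,.005,"btop")
comp("scene",(425,225,450,250),.162,.004,"cap");comp("side",(322,275,345,300),.162,.004,"cap")
comp("scene",(240,155,345,230),.089,.004,"post");comp("side",(318,195,390,265),.089,.004,"post")
comp("side",(318,195,390,265),.024,.004,"mbase")
comp("scene",(340,180,400,240),.075,.006,"cup")
for n in("scene","side"):
    P=cloud(d[n]); print(n,"table z",np.median(P[(abs(P[...,2])<.01)][:,2]))
```

```text
base scene 1440 [408.8 283.3] z 0.0179 mean [516.5 227.6] [[800.2, 303.0], [837.9, 215.2], 15.5]
base side 214 [312.6 314.3] z 0.0179 mean [501.1 226. ] [[288.6, 851.0], [86.2, 1441.4], 19.8]
base side 188 [327.3 331.8] z 0.0104 mean [438.5 273. ] [[442.7, 269.3], [42.0, 102.3], 78.5]
base side 64 [352.7 327.8] z 0.0479 mean [365.6 269.2] [[219.7, 870.0], [31.1, 1363.9], 13.4]
rim scene 137 [394.1 276.7] z 0.0717 mean [559.7 202.9] [[551.3, 198.5], [45.6, 43.7], 75.6]
rim side 48 [301.  293.5] z 0.07 mean [545.7 207.9] [[548.2, 203.7], [38.7, 29.8], 68.5]
btop scene 62 [398.2 259.3] z 0.1318 mean [548.4 196.7] [[509.1, 177.0], [121.4, 21.5], 25.4]
btop side 13 [299.5 273.6] z 0.225 mean [513.8 306.5] [[300.4, 861.6], [8.7, 1429.8], 21.0]
btop side 10 [304.  272.5] z 0.0968 mean [561.3 143.2] [[572.8, 112.2], [3.2, 187.2], 19.3]
cap scene 49 [440.1 236.2] z 0.1444 mean [428.7 232.4] [[377.1, 220.1], [151.5, 16.5], 14.0]
cap side 14 [334.4 284.3] z 0.1594 mean [436.  236.2] [[435.4, 234.5], [18.5, 8.0], 85.6]
post scene 255 [319.3 182.9] z 0.0926 mean [ 476.2 -139.6] [[822.1, 166.7], [
[... 332 characters left out ...]
.3] z 0.087 mean [ 494.4 -144.8] [[494.1, -144.7], [17.2, 25.2], 17.4]
mbase side 76 [343.2 250.5] z 0.039 mean [508.8 -86.2] [[275.9, 685.9], [45.2, 1748.3], 16.7]
mbase side 50 [332.3 230.7] z 0.0221 mean [ 587.9 -207.4] [[586.5, -212.1], [28.2, 80.5], 35.4]
mbase side 42 [377. 249.] z 0.0206 mean [ 411.5 -161.9] [[408.7, -169.3], [66.3, 27.7], 79.4]
cup scene 42 [372.1 192.6] z 0.0684 mean [381.1 -20.6] [[382.7, -21.3], [16.9, 46.4], 70.2]
cup scene 39 [375.8 206.9] z 0.097 mean [434.6  35. ] [[795.9, 257.0], [920.2, 45.9], 31.7]
cup scene 22 [386.5 195.3] z 0.0612 mean [354.6  12.1] [[342.4, 3.0], [85.7, 18.6], 28.8]
scene table z 0.0008660643161040316
side table z -0.0012168087291211105
```

```bash
python3 -m handwheel '[[-40,-20,-30,0,0],[-85,-45,-60,0,0],[-130,-68,-70,0,0],[-175,-92,-70,0,0],[-220,-116,-70,0,0],[-262,-140,-70,0,0],[-304,-162,-70,0,0],[-340,-180,-70,0,0]]'
```

```text
clock: 0.95
tcp_pos: [0.4429, 0.2735, 0.3013]
orientation: [-0.0, 0.153, 0.988, 0.0]
wrist_force: [0.9, 1.2, -0.4]
finger_gap: 0.0
grip_force: 0.0
```

```bash
python3 -m handwheel '[[-35,-19,0,0,0],[-70,-39,0,0,0],[-70,-39,0,0,0],[-70,-39,0,0,0]]'
python3 - <<'E'
from workcell import sensors, imaging
import pickle; from h import *
c=imaging.read_camera("wrist");pickle.dump(c,open("w1.pkl","wb"));cv2.imwrite("pics/w1.png",c["color"])
s=sensors.get_state();print(s["tcp_pos"],s["orientation"],c["xyz"],rot(c)[:,2],s["wrist_force"])
E
```

```text
clock: 1.35
tcp_pos: [0.4972, 0.2161, 0.3007]
orientation: [-0.001, 0.154, 0.988, -0.0]
wrist_force: [-0.0, -0.1, 0.2]
finger_gap: -0.0
grip_force: 0.0
[0.49665254 0.21687791 0.30092824] [-5.82381996e-04  1.53131960e-01  9.88205577e-01 -2.79856898e-05] [0.4309193  0.23656433 0.44277455] [ 0.26400594 -0.08431185 -0.960829  ] [-0.47766489  0.00247669  0.18061854]
```

View pics/w1.png

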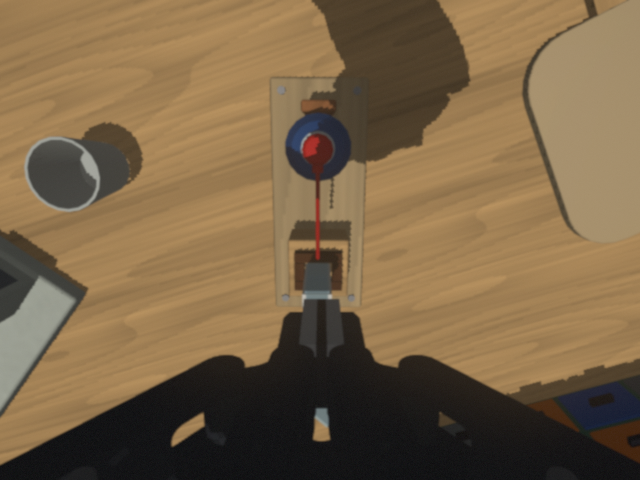

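Wrist view: cap at (318,148), straw running straight down to the nest, block rising from pocket (318,270) to its top near (317,297), screws at the base corners (281,90), (357,90), (285,298), (351,298), meter edge at lower left. All nearly aligned with the tool.

Run:
```python
import pickle; from h import *
c=pickle.load(open("w1.pkl","rb"));P=cloud(c);hsv=cv2.cvtColor(c["color"],cv2.COLOR_BGR2HSV);h,s,v=cv2.split(hsv)
red=((h<5)|(h>175))&(s>180)&(v>90); red[200:]=0
m=red&(abs(P[...,2]-.162)<.004); yx=np.argwhere(m); print("cap px",yx.mean(0)[::-1],m.sum(),"z",np.median(P[m][:,2]),"xy",P[m].mean(0))
(cx,cy),r=cv2.minEnclosingCircle(yx[:,::-1].astype(np.float32));print("circle",cx,cy,r,plane(c,cx,cy,.162))
def rect(m,nm,minz=None):
    k,l,st,ce=cv2.connectedComponentsWithStats(m.astype(np.uint8)); i=1+np.argmax(st[1:,4]); q=P[l==i]
    print(nm,st[i],"z",q[:,2].mean().round(4),[np.round(x,1).tolist() for x in cv2.minAreaRect((q[:,:2]*1000).astype(np.float32))])
w=np.zeros((480,640),bool);w[70:312,255:385]=1
rect(w&(abs(P[...,2]-.012)<.005),"base")
w[:]=0;w[235:312,280:360]=1
rect(w&(abs(P[...,2]-.072)<.004),"rim");rect(w&(abs(P[...,2]-.062)<.004),"topblk")
# block top
w[:]=0;w[262:304,295:342]=1
m=w&(abs(P[...,2]-.142)<.008);print("btop depth",m.sum());
if m.sum()>5: rect(m,"btop")
for r in range(262,304,4): print(r,[(u,int(P[r,u,2]*1000)) for u in range(300,340,4)])
print("straw end & angle",plane(c,318,148,.154),plane(c,318,258,.126))
cv2.imwrite("pics/w1c.png",cv2.resize(c["color"][230:320,270:370],None,fx=6,fy=6,interpolation=cv2.INTER_CUBIC))
```

```text
cap px [310.92116183 145.95020747] 241 z 0.16143483541575293 xy [0.43731218 0.22726092 0.16137883]
circle 311.0 146.0 11.662003517150879 [0.43733439 0.22733102 0.162     ]
base [  270    77    99   231 12643] z 0.0114 [[498.4, 212.3], [100.2, 249.9], 72.0]
rim [ 294  252   49   39 1023] z 0.0714 [[554.8, 193.9], [47.1, 38.9], 72.6]
topblk [320 239  29  58 676] z 0.0614 [[560.0, 209.1], [27.8, 60.2], 73.0]
btop depth 294
btop [302 289  30  15 294] z 0.1395 [[550.3, 194.1], [24.6, 9.3], 82.1]
262 [(300, 71), (304, 72), (308, 70), (312, 71), (316, 70), (320, 72), (324, 72), (328, 70), (332, 71), (336, 71)]
266 [(300, 72), (304, 71), (308, 75), (312, 75), (316, 75), (320, 75), (324, 76), (328, 69), (332, 71), (336, 71)]
270 [(300, 70), (304, 70), (308, 87), (312, 87), (316, 85), (320, 88), (324, 86), (328, 87), (332, 71), (336, 71)]
274 [(300, 71), (304, 70), (308, 98), (312, 98), (316, 98), (320, 442), (324, 98), (328, 97), (332, 71), (336, 70)]
278 [(300, 71), (304, 103), (308, 109), (312, 108), (316, 108), (320, 107), (324, 108), (328, 109), (332, 70), (336, 70)]
282 [(300, 70), (304, 113), (308, 118), (312, 119), (316, 117), (320, 116), (324, 118), (328, 119), (332, 71), (336, 70)]
286 [(300, 71), (304, 123), (308, 127), (312, 127), (316, 128), (320, 128), (324, 127), (328, 128), (332, 70), (336, 72)]
290 [(300, 73), (304, 134), (308, 137), (312, 137), (316, 136), (320, 137), (324, 137), (328, 137), (332, 72), (336, 72)]
294 [(300, 62), (304, 140), (308, 139), (312, 140), (316, 140), (320, 140), (324, 140), (328, 139), (332, 61), (336, 61)]
298 [(300, 9), (304, 140), (308, 141), (312, 139), (316, 140), (320, 139), (324, 140), (328, 141), (332, 10), (336, 11)]
302 [(300, 11), (304, 308), (308, 307), (312, 307), (316, 307), (320, 306), (324, 307), (328, 306), (332, 308), (336, 306)]
straw end & angle [0.44028775 0.23130068 0.154     ] [0.52520661 0.20379247 0.126     ]
```

View pics/w1c.png

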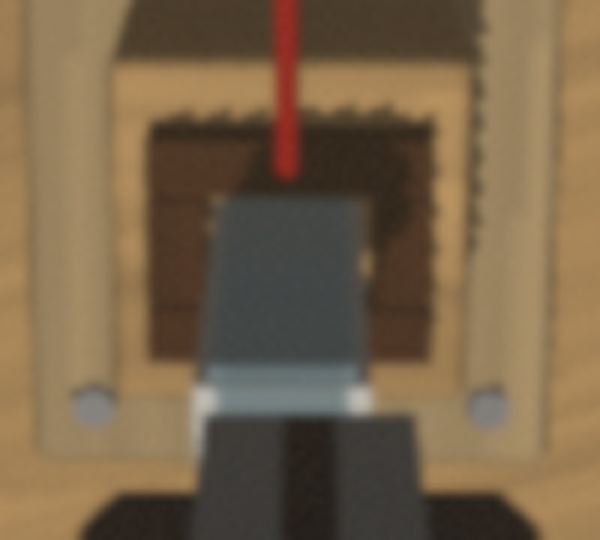

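The crop shows the block aligned with the tool, frosted edges left and right at crop x≈200/370, the straw above the pocket. The measured base (100x250, centre (498,212), x axis -18°) puts the cap at (441,231), which agrees with the cap ray, and the nest at (555.5,194). Next I go to the cap.

```bash
python3 -m handwheel '[[40,-2,20,0,0],[58,-3,60,0,0],[58,-3,100,0,0],[58,-3,120,0,0],[58,-3,128,0,0],[58,-3,128,0,0],[58,-3,128,0,0]]'
python3 - <<'E'
from workcell import imaging
import pickle; from h import *
c=imaging.read_camera("wrist");cv2.imwrite("pics/w2.png",c["color"])
c=imaging.read_camera("side");cv2.imwrite("pics/s2.png",cv2.resize(c["color"][220:350,250:400],None,fx=4,fy=4,interpolation=cv2.INTER_CUBIC))
E
```

```text
clock: 2.1
tcp_pos: [0.4413, 0.2324, 0.1746]
orientation: [0.001, 0.152, 0.988, 0.0]
wrist_force: [0.3, 0.0, 0.2]
finger_gap: -0.0003
grip_force: 0.0
```

View pics/s2.png

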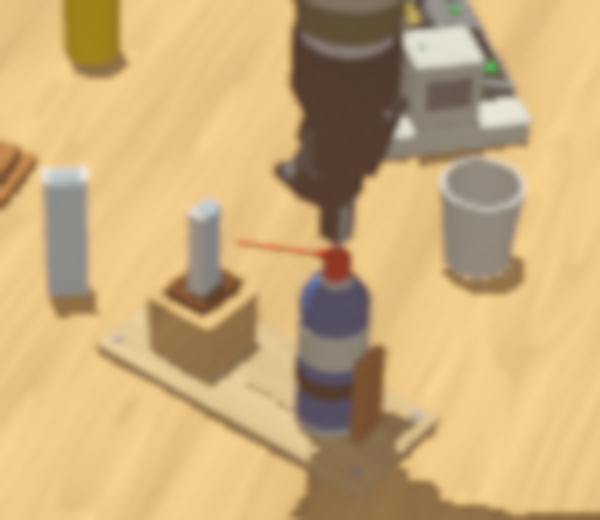

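The fingertips at (338,240) in the crop are right over the red cap at (337,262). I press in steps, watching the force.

```bash
python3 -m handwheel '[[0,0,6,0,0],[0,0,12,0,0],[0,0,15,0,0],[0,0,15,0,0],[0,0,15,0,0]]'
```

```text
clock: 2.7
tcp_pos: [0.4415, 0.2317, 0.1589]
orientation: [0.001, 0.153, 0.988, 0.0]
wrist_force: [-0.3, 0.2, 4.0]
finger_gap: -0.0002
grip_force: 2.5
```

```bash
python3 -m handwheel '[[0,0,3,0,0],[0,0,4,0,0],[0,0,4,0,0],[0,0,4,0,0]]'
```

```text
clock: 3.1
tcp_pos: [0.4415, 0.2318, 0.156]
orientation: [0.001, 0.153, 0.988, 0.001]
wrist_force: [-1.4, -0.8, 11.6]
finger_gap: 0.0002
grip_force: 5.7
```

11.6 N is above the 8 N bottoming force, and the cap is about 6 mm down. One small extra push, a short hold, then release.

```bash
python3 -m handwheel '[[0,0,1,0,0],[0,0,1,0,0],[0,0,1,0,0],[0,0,1,0,0]]'; python3 -m handwheel '[[0,0,-5,0,0],[0,0,-15,0,0],[0,0,-30,0,0],[0,0,-50,0,0],[0,0,-65,0,0],[0,0,-65,0,0],[0,0,-65,0,0]]'
python3 - <<'E'
from workcell import imaging,sensors
import pickle; from h import *
c=imaging.read_camera("wrist");P=cloud(c)
h,s,v=cv2.split(cv2.cvtColor(c["color"],cv2.COLOR_BGR2HSV))
red=((h<6)|(h>174))&(s>150)&(P[...,2]<.17)&(P[...,2]>.14); z=P[red][:,2]
print("cap z",red.sum(),np.percentile(z,[50,90]) if red.sum() else 0)
for n in("scene","side"):
    c=imaging.read_camera(n);P=cloud(c);pickle.dump(c,open("n_%s.pkl"%n,"wb"))
    m=(np.hypot(P[...,0]-.441,P[...,1]-.231)<.012)&(P[...,2]>.145)&(P[...,2]<.175); print(n,m.sum(),np.percentile(P[m][:,2],[50,85]))
    if n=="scene":
        m=(np.hypot(P[...,0]-.555,P[...,1]-.194)<.02)&(abs(P[...,2]-.142)<.003); q=P[m]*1000; print("btop",m.sum(),q.mean(0))
print(sensors.get_state()["tcp_pos"],sensors.get_state()["orientation"])
# block lateral centre from w1
c=pickle.load(open("w1.pkl","rb")); print(plane(c,302,298,.142),plane(c,331.7,298,.142),plane(c,316.8,291,.142))
E
```

```text
clock: 3.5
tcp_pos: [0.4415, 0.2318, 0.1559]
orientation: [0.001, 0.153, 0.988, 0.001]
wrist_force: [-3.9, -1.6, 17.4]
finger_gap: -0.0003
grip_force: 8.7
clock: 4.2
tcp_pos: [0.4407, 0.2315, 0.2179]
orientation: [-0.0, 0.153, 0.988, -0.0]
wrist_force: [-0.2, 0.1, 0.4]
finger_gap: -0.0
grip_force: 0.0
cap z 1415 [0.16103719 0.16203289]
scene 69 [0.16152191 0.16413361]
btop 52 [553.80527582 195.82410541 141.78849814]
side 38 [0.1576203  0.16165299]
[0.44008424 0.23132333 0.21711791] [-9.81666168e-04  1.52832853e-01  9.88251447e-01 -4.81670501e-04]
[0.54876111 0.18277122 0.142     ] [0.55605258 0.20562939 0.142     ] [0.54661534 0.19602437 0.142     ]
```

The cap bottomed out (17 N with no further travel) and is back at 162 mm. The block centre is about (554.5,194.3), yaw matching the tool. Moving above the nest with the fingers open, then down.

```bash
python3 -m handwheel '[[-40,0,0,0,0.8],[-80,-1,0,0,0.8],[-120,-1,0,0,0.8],[-120,-1,0,0,0.8],[-120,-1,10,0,0.8],[-120,-1,20,0,0.8],[-120,-1,20,0,0.8],[-120,-1,20,0,0.8]]'
python3 - <<'E'
from workcell import imaging,sensors
import pickle; from h import *
c=imaging.read_camera("wrist");P=cloud(c);pickle.dump(c,open("w3.pkl","wb"))
s=sensors.get_state();t=s["tcp_pos"];print(t)
m=(np.hypot(P[...,0]-.555,P[...,1]-.194)<.022)&(abs(P[...,2]-.141)<.004); q=P[m]*1000; print("btop",m.sum(),q.mean(0) if m.sum() else 0)
if m.sum()>10: print(cv2.minAreaRect(q[:,:2].astype(np.float32)))
cv2.imwrite("pics/w3.png",c["color"])
E
```

```text
clock: 5.15
tcp_pos: [0.5535, 0.1948, 0.1979]
orientation: [-0.001, 0.152, 0.988, -0.0]
wrist_force: [0.5, 0.2, 0.9]
finger_gap: 0.0683
grip_force: 0.0
[0.55400654 0.19486564 0.19845019]
btop 1315 [554.53225958 193.33861313 140.35855683]
((555.08642578125, 193.22811889648438), (23.69647216796875, 16.760169982910156), 72.27989959716797)
```

View pics/w3.png

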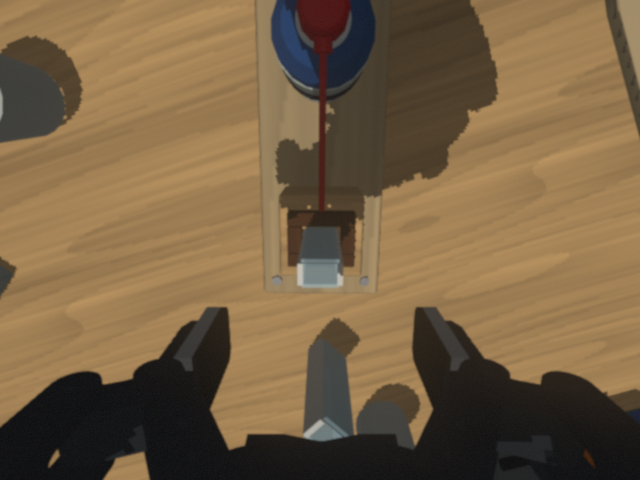

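Wrist view: block top at (320,273) is centred between the open fingers at columns 205 and 440. Fitted size 23.7x16.8 mm at (555,193), yaw 72.3°. The tall decoy is farther away, at (325,420). I check its clearance and measure the meter before going down.

```bash
python3 - <<'E'
import pickle; from h import *
c=pickle.load(open("n_scene.pkl","rb"));P=cloud(c)
w=P[275:320,340:362]; m=(w[...,2]>.05)&(w[...,2]<.16);print("decoy",np.median(w[m],0), w[m][:,0].min(),w[m][:,2].max())
for n in("scene","side"):
    c=pickle.load(open("n_%s.pkl"%n,"rb"));P=cloud(c)
    near=(abs(P[...,0]-.519)<.15)&(abs(P[...,1]+.214)<.17)
    for z0,t in((.089,.004),(.024,.004)):
        q=P[near&(abs(P[...,2]-z0)<t)]*1000; print(n,z0,len(q),cv2.minAreaRect(q[:,:2].astype(np.float32)))
E
python3 -m handwheel '[[-1,-1,20,0,0.8],[-1,-1,50,0,0.8],[-1,-1,80,0,0.8],[-1,-1,97,0,0.8],[-1,-1,97,0,0.8],[-1,-1,97,0,0.8]]'
```

```text
decoy [0.68991923 0.16750668 0.10915048] 0.6616666589042789 0.12487124527720495
scene 0.089 546 ((518.4227294921875, -215.8395233154297), (64.3204116821289, 219.91375732421875), 34.17061996459961)
scene 0.024 1370 ((519.7880249023438, -214.3910675048828), (155.2661895751953, 228.74388122558594), 33.535850524902344)
side 0.089 126 ((500.0326232910156, -205.85556030273438), (55.979122161865234, 203.9216766357422), 24.499540328979492)
side 0.024 159 ((466.04827880859375, -213.1121368408203), (126.55601501464844, 259.089599609375), 6.744476795196533)
clock: 5.8
tcp_pos: [0.5556, 0.1934, 0.1022]
orientation: [0.0, 0.153, 0.988, 0.0]
wrist_force: [-0.0, -0.2, 0.0]
finger_gap: 0.0685
grip_force: 0.0
```

```bash
python3 -m handwheel '[[0,0,0,0,0.5],[0,0,0,0,0.4],[0,0,0,0,0.25],[0,0,0,0,0.1],[0,0,0,0,0.1],[0,0,0,0,0.1],[0,0,0,0,0.1],[0,0,0,0,0.1]]' 30; python3 -m handwheel '[[0,0,-10,0,0.1],[0,0,-25,0,0.1],[0,0,-50,0,0.1],[0,0,-75,0,0.1],[0,0,-100,0,0.1],[0,0,-100,0,0.1],[0,0,-100,0,0.1]]' 30
```

```text
clock: 6.6
tcp_pos: [0.5563, 0.1933, 0.1025]
orientation: [0.001, 0.153, 0.988, 0.0]
wrist_force: [0.2, 1.0, 6.5]
finger_gap: 0.0233
grip_force: 31.4
clock: 7.3
tcp_pos: [0.5558, 0.1932, 0.2018]
orientation: [0.001, 0.153, 0.988, 0.0]
wrist_force: [-0.7, -1.0, -0.6]
finger_gap: 0.0237
grip_force: 30.9
```

```bash
python3 -m handwheel '[[-8,-35,0,0.1,0.1],[-18,-80,0,0.2,0.1],[-28,-125,0,0.3,0.1],[-38,-170,0,0.4,0.1],[-48,-215,0,0.5,0.1],[-58,-260,0,0.6,0.1],[-67,-300,0,0.67,0.1],[-73,-330,0,0.67,0.1]]'
```

```text
clock: 8.1
tcp_pos: [0.5241, -0.1456, 0.1996]
orientation: [-0.001, 0.471, 0.882, -0.0]
wrist_force: [0.0, -0.3, -0.7]
finger_gap: 0.0238
grip_force: 30.8
```

Run:
```python
from workcell import sensors
import numpy as np
from scipy.spatial.transform import Rotation as R
s=sensors.get_state();q=s["orientation"];M=R.from_quat(q[[1,2,3,0]]).as_matrix()
print(s["tcp_pos"],M.round(3).tolist(),np.degrees(np.arctan2(M[1,1],M[0,1])),(M.T@(np.array([.5188,-.2148,.2])-s["tcp_pos"])*1000).round(1))
```

```text
[ 0.52410414 -0.14564881  0.19963193] [[-0.557, 0.831, -0.002], [0.831, 0.557, 0.001], [0.002, -0.002, -1.0]] 33.840940230679365 [-54.5 -42.9  -0.4]
```

```bash
python3 -m handwheel '[[-25,-20,0,0,0.1],[-50,-40,0,0,0.1],[-54,-43,0,0,0.1],[-54,-43,0,0,0.1],[-54,-43,0,0,0.1]]'
python3 - <<'E'
from workcell import imaging,sensors
import pickle; from h import *
c=imaging.read_camera("wrist");P=cloud(c);pickle.dump(c,open("w4.pkl","wb"))
near=(abs(P[...,0]-.519)<.15)&(abs(P[...,1]+.214)<.17)
for z0,t in((.089,.005),(.024,.005)):
    m=(near&(abs(P[...,2]-z0)<t)).astype(np.uint8); k,l,st,ce=cv2.connectedComponentsWithStats(m)
    for i in np.argsort(-st[1:,4])[:3]+1:
        q=P[l==i]*1000;print(z0,st[i],ce[i].round(),q[:,2].mean().round(1),[np.round(x,1).tolist() for x in cv2.minAreaRect(q[:,:2].astype(np.float32))])
cv2.imwrite("pics/w4.png",c["color"])
E
```

```text
clock: 8.6
tcp_pos: [0.5195, -0.2113, 0.2004]
orientation: [-0.001, 0.469, 0.883, 0.0]
wrist_force: [-0.4, 0.6, -0.1]
finger_gap: 0.0237
grip_force: 30.8
0.089 [ 267   74  101   96 9097] [317. 121.] 88.2 [[475.4, -150.7], [60.0, 55.1], 33.4]
0.089 [286 393  66   2  69] [317. 394.] 87.4 [[583.0, -308.3], [48.0, 2.2], 33.3]
0.024 [  323    81    96   254 14289] [377. 201.] 23.4 [[548.5, -188.4], [69.8, 207.8], 33.4]
0.024 [ 218   79   50   50 2340] [243. 103.] 23.3 [[420.5, -169.5], [37.4, 35.0], 34.2]
0.024 [ 291  169   19  118 1148] [300. 235.] 23.5 [[509.4, -226.2], [14.1, 96.9], 33.6]
```

View pics/w4.png

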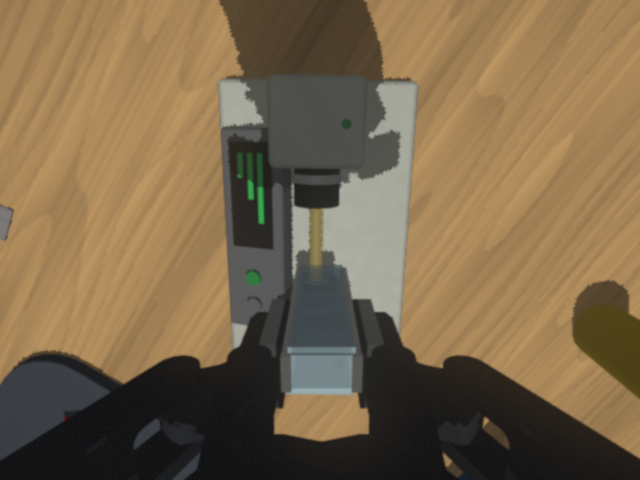

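Wrist view: near post top at (317,121), barrel end at about (317,207), yellow beam at column 316 running under the held block, whose top is at (321,371). The block is slightly right of the beam. The fitted post (60x55 mm) gives yaw 33.4°. I check block against meter in the same cameras, so calibration offsets cancel.

```bash
cat > m.py <<'E'
from workcell import imaging,sensors
import sys; from h import *
Z=float(sys.argv[1]) # block top z
ex=np.array([np.cos(np.radians(33.5)),np.sin(np.radians(33.5))]);ey=np.array([-ex[1],ex[0]]);O=np.array([.5208,-.2196])
F=lambda q:np.stack([(q[:,:2]-O)@ex,(q[:,:2]-O)@ey],1)*1000
s=sensors.get_state();print("tcp",(F(s["tcp_pos"][None])).round(1),s["tcp_pos"][2].round(4))
for n in("wrist","scene","side"):
    c=imaging.read_camera(n);P=cloud(c);q=P.reshape(-1,3);f=F(q).reshape(480,640,2);z=P[...,2]
    def st(nm,m):
        if m.sum()>8: a=f[m];r=cv2.minAreaRect(a.astype(np.float32));print(n,nm,m.sum(),"z",z[m].mean().round(4),"x",np.percentile(a[:,0],[2,98]).round(1),"y",np.percentile(a[:,1],[2,98]).round(1),[np.round(k,1).tolist() for k in r][2])
    st("block top",(abs(z-Z)<.006)&(abs(f[...,0])<18)&(abs(f[...,1])<22)&(c["color"].min(-1)>70))
    st("post+",(abs(z-.088)<.005)&(abs(f[...,0])<45)&(f[...,1]>40)&(f[...,1]<125))
    st("post-",(abs(z-.088)<.005)&(abs(f[...,0])<45)&(f[...,1]<-40)&(f[...,1]>-125))
    st("base",(abs(z-.024)<.005)&(abs(f[...,0])<90)&(abs(f[...,1])<130))
    st("barrel+",(abs(z-.077)<.004)&(abs(f[...,0])<10)&(abs(f[...,1]-40)<16))
    st("barrel-",(abs(z-.077)<.004)&(abs(f[...,0])<10)&(abs(f[...,1]+40)<16))
E
python3 m.py .241
```

```text
tcp [[3.8 7.7]] 0.2006
wrist block top 3781 z 0.2385 x [-7.3 15.3] y [ 1.  16.5] 89.8
wrist post+ 9111 z 0.0882 x [-28.1  28.6] y [ 56.5 108.5] 89.8
wrist post- 47 z 0.0875 x [-19.9  25.9] y [-109.4 -107.4] 0.1
wrist base 18005 z 0.0234 x [-70.   73.3] y [-78.2 111.9] 89.9
wrist barrel+ 1189 z 0.0765 x [-9.7  9.5] y [28.4 53.8] 90.0
scene post+ 291 z 0.0886 x [-27.5  30.1] y [ 61.4 113.2] 2.8
scene post- 283 z 0.0884 x [-28.8  29.8] y [-104.   -51.5] 89.5
scene base 1521 z 0.0243 x [-34.4  74.6] y [-103.6  117. ] 0.1
scene barrel+ 39 z 0.077 x [-9.4  9.1] y [33.4 55.3] 0.3
scene barrel- 50 z 0.0772 x [-9.   9.6] y [-51.3 -24.6] 1.4
side block top 23 z 0.239 x [-16.1  14.8] y [-0.8 19.6] 15.4
side post+ 153 z 0.0871 x [-27.1  31.9] y [ 61.6 117.9] 89.5
side post- 125 z 0.0872 x [-26.6  29.7] y [-103.9  -42.9] 88.5
side base 647 z 0.0234 x [-70.   74.6] y [-101.6  122.5] 0.4
side barrel+ 10 z 0.0753 x [-8.3  8.9] y [29.8 47.5] 40.6
side barrel- 17 z 0.0764 x [-7.5  9.1] y [-53.6 -24.2] 0.2
```

```bash
python3 -m handwheel '[[-3,-2,20,0,0.1],[-6,-3.5,45,0,0.1],[-6,-3.5,65,0,0.1],[-6,-3.5,70,0,0.1],[-6,-3.5,70,0,0.1],[-6,-3.5,70,0,0.1],[-6,-3.5,70,0,0.1]]'; python3 m.py .170
python3 - <<'E'
from workcell import imaging
import pickle; from h import *
t=[]
for n,(a,b) in(("scene",(235,120)),("side",(300,160))):
    c=imaging.read_camera(n);pickle.dump(c,open("b_%s.pkl"%n,"wb"));t.append(cv2.resize(c["color"][b:b+110,a:a+110],(400,400),interpolation=cv2.INTER_CUBIC))
cv2.imwrite("pics/b5.png",np.hstack(t))
E
```

```text
clock: 9.5
tcp_pos: [0.5214, -0.2195, 0.1327]
orientation: [0.001, 0.469, 0.883, -0.0]
wrist_force: [-0.8, 0.6, -0.5]
finger_gap: 0.0234
grip_force: 30.8
tcp [[ 0.6 -0.2]] 0.1327
wrist block top 4055 z 0.1704 x [-10.9  12.4] y [-7.1  8.8] 0.5
wrist post+ 17592 z 0.0882 x [-28.1  28.3] y [ 56.6 108.3] 89.8
wrist post- 3745 z 0.0885 x [-22.2  26. ] y [-95.1 -67.1] 0.6
wrist base 25956 z 0.0234 x [-69.2  73. ] y [-65. 112.] 89.9
wrist barrel+ 2113 z 0.0765 x [-9.5  9.6] y [28.6 53.7] 89.8
scene post+ 299 z 0.0886 x [-27.1  30.4] y [ 60.7 113.5] 0.3
scene post- 289 z 0.0886 x [-29.7  30.8] y [-104.   -50.9] 88.0
scene base 1494 z 0.0242 x [-38.9  74.7] y [-102.8  117.3] 0.3
scene barrel+ 40 z 0.0779 x [-9.3  9.5] y [32.3 55. ] 88.7
scene barrel- 43 z 0.0771 x [-9.4  9.1] y [-51.4 -24.5] 89.7
side block top 37 z 0.1689 x [-16.2  14.6] y [-8.5 18.4] 89.7
side post+ 162 z 0.0872 x [-27.7  30.6] y [ 64.8 119.2] 84.1
side post- 70 z 0.0867 x [-1.4 32.1] y [-104.3  -45.7] 88.7
side base 645 z 0.0233 x [-69.2  74.5] y [-102.1  122.3] 88.6
side barrel- 14 z 0.0768 x [-2.5  9.6] y [-54.8 -27.7] 74.3
```

View pics/b5.png

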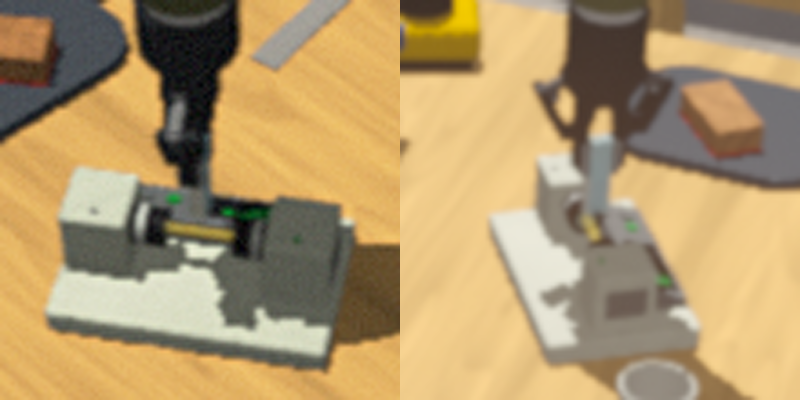

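Left (scene): the block at crop (208,190) hangs just above the beam, which spans 165–238. Right (side): the block is over the beam between the posts. In the wrist camera it is centred to about 1 mm. I lower most of the way and compare again.

```bash
python3 -m handwheel '[[-0.5,-0.5,10,0.005,0.1],[-0.5,-0.5,20,0.005,0.1],[-0.5,-0.5,30,0.005,0.1],[-0.5,-0.5,40,0.005,0.1],[-0.5,-0.5,46,0.005,0.1],[-0.5,-0.5,46,0.005,0.1],[-0.5,-0.5,46,0.005,0.1],[-0.5,-0.5,46,0.005,0.1]]'; python3 m.py .124 | grep -v base
python3 - <<'E'
from workcell import imaging
import pickle; from h import *
t=[]
for n,(a,b,w) in(("scene",(255,150,75)),("wrist",(200,100,240))):
    c=imaging.read_camera(n);pickle.dump(c,open("c_%s.pkl"%n,"wb"));t.append(cv2.resize(c["color"][b:b+w,a:a+w],(400,400),interpolation=cv2.INTER_CUBIC))
cv2.imwrite("pics/b6.png",np.hstack(t))
E
```

```text
clock: 10.55
tcp_pos: [0.5208, -0.2201, 0.0857]
orientation: [0.0, 0.471, 0.882, 0.0]
wrist_force: [0.1, 0.4, 0.1]
finger_gap: 0.0236
grip_force: 30.8
tcp [[-0.3 -0.4]] 0.0857
wrist block top 4540 z 0.1231 x [-12.   14.8] y [-6.9  9.2] 78.5
wrist post+ 31075 z 0.0883 x [-28.1  28.1] y [ 56.7 107. ] 0.1
wrist post- 567 z 0.0849 x [-18.6  18.7] y [-56.5 -54. ] 0.5
wrist barrel+ 3502 z 0.0765 x [-9.5  9.5] y [28.6 53.8] 0.0
wrist barrel- 1509 z 0.0771 x [-9.7  9.6] y [-55.6 -41.1] 0.4
scene post+ 291 z 0.0888 x [-27.6  29.6] y [ 60.8 113.2] 89.6
scene post- 292 z 0.0886 x [-29.5  30.1] y [-104.2  -51.4] 90.0
scene barrel+ 43 z 0.0769 x [-8.2  9.7] y [32.4 55.6] 89.2
scene barrel- 44 z 0.0771 x [-9.3  8.2] y [-51.6 -25.7] 88.2
side block top 28 z 0.1223 x [-15.3  15.4] y [-4.1 18.9] 6.5
side post+ 154 z 0.0871 x [-27.6  30.5] y [ 60.3 118.5] 90.0
side post- 38 z 0.0874 x [-25.5  30.9] y [-104.7  -49.2] 87.7
side barrel+ 10 z 0.0781 x [-8.3  8.4] y [31.7 50.6] 28.5
```

View pics/b6.png

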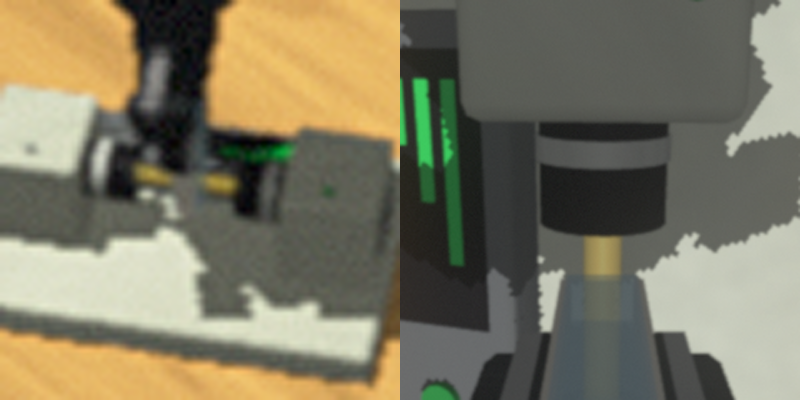

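Left (scene): beam visible from 133–175 and 205–240 around the block, so the block sits about 2 mm towards the right barrel; the wrist reading says +1.1 mm. Right (wrist): the beam at crop x 603 is centred on the block (560–648). Final trim: -1.5 mm along tool x, 5 mm down.

```bash
python3 -m handwheel '[[-0.5,0,2,0,0.1],[-1,0,4,0,0.1],[-1.5,0,5,0,0.1],[-1.5,0,5,0,0.1],[-1.5,0,5,0,0.1],[-1.5,0,5,0,0.1],[-1.5,0,5,0,0.1],[-1.5,0,5,0,0.1]]'; python3 m.py .119 | grep -E "tcp|block|wrist"
python3 - <<'E'
from workcell import imaging
from h import *
c=imaging.read_camera("scene")
h,s,v=cv2.split(cv2.cvtColor(c["color"],cv2.COLOR_BGR2HSV))
m=((h>15)&(h<32)&(s>110)&(v>70)).astype(np.uint8); w=np.zeros_like(m);w[172:195,272:308]=1
k,l,st,ce=cv2.connectedComponentsWithStats(m*w)
ex=np.array([np.cos(np.radians(33.5)),np.sin(np.radians(33.5))]);ey=np.array([-ex[1],ex[0]])
for i in range(1,k):
    if st[i,4]>4:
        q=np.argwhere(l==i); a,b=q[q[:,1].argmin()],q[q[:,1].argmax()]
        print(st[i],[((plane(c,p[1]+o,p[0],.062)[:2]-[.5208,-.2196])@ey*1000).round(1) for p,o in((a,-.5),(b,.5))])
E
```

```text
clock: 11.6
tcp_pos: [0.5212, -0.2212, 0.0803]
orientation: [0.0, 0.471, 0.882, 0.0]
wrist_force: [0.1, -1.0, -0.3]
finger_gap: 0.0232
grip_force: 30.8
tcp [[-0.5 -1.5]] 0.0803
wrist block top 4544 z 0.1177 x [-14.2  14.5] y [-8.1  8.2] 0.6
wrist post+ 32002 z 0.0883 x [-28.1  28.1] y [ 56.6 104.4] 0.2
wrist post- 68 z 0.0837 x [-6.5  6.2] y [-55.7 -53.7] 0.4
wrist base 33975 z 0.0234 x [-69.5  72.7] y [-45.9 112. ] 89.8
wrist barrel+ 3756 z 0.0765 x [-9.5  9.5] y [28.6 53.8] 89.7
wrist barrel- 1862 z 0.0771 x [-9.6  9.5] y [-55.6 -38.5] 89.6
side block top 27 z 0.1178 x [-16.   14.9] y [-6.2 18.4] 89.1
[294 172  14   3  31] [np.float64(3.2), np.float64(44.2)]
[281 181   4   4  11] [np.float64(-26.6), np.float64(-13.3)]
[293 182   7   5  21] [np.float64(9.7), np.float64(30.6)]
```

The wrist camera puts the block at 0.0 mm between the barrels, with x≈0 and the top at about 120 mm. That puts the beam about 22 mm above the underside. The scene view agrees within its pixel size. The grip is a steady 31 N and there are no contact forces, so I hand in.

```bash
python3 -c "
from workcell import workorder; print(workorder.hand_in())"
```

```text
the job is handed in; nothing more can be done
None
```

I pressed the duster cap all the way down and it sprang back up. The block is now held upright by its frosted faces, steady in the meter beam: centred between the barrels to within about 2 mm, with the beam about 22 mm above its underside. The job was handed in at about 12 s; no verdict came back.

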